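# Fit the star wheel to the tin feeder and load the first tin

## Task

Set the tin feeder up for the next batch: fit the four-pocket star wheel on the feeder's hub, over the spindle and down on all four drive studs until it lies fully home on the hub. The hub stands at whatever angle it was last stopped, so feel for the studs gently - never press hard on them. Then stand one of the two open balm tins that stand apart beside the wheel upright on the feeder's deck, fully in any pocket of the wheel, and leave the other things lying where they are.

Things in the scene. Friction and masses are not known exactly. Their poses are not given: they have to be found in the camera images.
- hub_face (a point): Centre of the tin feeder hub's flat top face (79 mm disc), 48 mm above the table. Round a spindle, 21 mm thick and 26 mm high, stand four drive studs, 9 mm thick, 9 mm high, 90 degrees apart, 32 mm from the axis; spindle and studs have conical tips (8 and 3 mm). z up; x and y are the casing's, NOT the studs': the hub stops at any angle and is stiff (0.6 N m to turn).
- feeder: Tin feeder: fixed low white casing, 232 x 226 mm, with a steel deck 45 mm above the table and the hub in it. Origin on the spindle axis at table height; -x is the front with the small control panel, +x the far side, where a thin guide rail (top 19 mm over the deck, 117 mm from the axis) curves from -50 to +50 degrees about x.
- wheel_mid (a point): Star wheel's grip boss, on the axis, half the wheel's height up (23 mm above the underside). The boss is a square metal block, 40 x 40 mm, flats facing +-x and +-y, from 10 to 46 mm above the underside. Home on the hub this point is 23 mm above hub_face; resting on the stud tops it is 32 mm above. Loose, 0.28 to 0.46 kg, lies flat on the table at the start.
- star_wheel: Star wheel: origin on its axis at its underside. A grey plate 10 mm thick, 128 mm across, with four half-round pockets (37 mm radius) on its +-x and +-y sides and a boss on top. A 24 mm bore (for the spindle) goes through all; four 13 mm holes (for the studs) lie on the diagonals between x and y, 32 mm from the axis. Fits in any of its four quarter turns.
- pocket_a (a point): Centre of the wheel's pocket on its +x side, 76 mm from the wheel's axis, at the height of the wheel's underside (3 mm above the deck when home): where a tin's axis belongs when it stands in this pocket, with about 2 mm play.
- pocket_b (a point): Centre of the wheel's pocket on its +y side, 76 mm from the wheel's axis, at the height of the wheel's underside (3 mm above the deck when home): where a tin's axis belongs when it stands in this pocket, with about 2 mm play.
- pocket_c (a point): Centre of the wheel's pocket on its -x side, 76 mm from the wheel's axis, at the height of the wheel's underside (3 mm above the deck when home): where a tin's axis belongs when it stands in this pocket, with about 2 mm play.
- pocket_d (a point): Centre of the wheel's pocket on its -y side, 76 mm from the wheel's axis, at the height of the wheel's underside (3 mm above the deck when home): where a tin's axis belongs when it stands in this pocket, with about 2 mm play.
- tin_a_mid (a point): Open balm tin, one of two alike (either may be used): bamboo sleeve 70 mm across and 24 mm high, with a narrower (58 mm) aluminium cup of pink balm standing out of it to 31 mm. The point is on its axis, half-way up (15.5 mm above its underside), z up. 62 g.
- tin_b_mid (a point): Open balm tin, the other of two alike (either may be used): bamboo sleeve 70 mm across and 24 mm high, with a narrower (58 mm) aluminium cup of pink balm standing out of it to 31 mm. The point is on its axis, half-way up (15.5 mm above its underside), z up. 62 g.
- spatula: Palette knife, 231 mm long, bystander; origin at the middle of its underside.
- marker: Felt marker, 132 mm long, bystander; origin at the middle of its underside.
- tweezer: Steel tweezers, 132 mm long, bystander; origin at the middle of their underside.
- lid_loose: Bamboo tin lid lying liner up, 71 mm across and 17 mm high, bystander; origin at the middle of its underside.

How it is judged:
By the outcome, as a careful person would: the job done as asked, in the order asked, and still so for the second after the job is handed in, with the robot touching nothing.
It also fails if it takes over 70 s, if anything falls off the work surface, if the arm or the gripper's body presses on something with over 40 N, if the wrist force passes 120 N, or if a joint passes its speed limit or range.

## Robot

A 7-joint arm with a two-finger parallel gripper is mounted at the origin on a cart in front of the work surface, level with it; the furniture and walls round the work are solid. World frame = base frame: x ahead of the robot, y to its left, z up, the work surface at z = 0. Lengths are in m, angles in rad, forces in N, time in s.
With the tool pointing down it reaches from about 0.35 to 0.9 m from the base axis. Payload 19.9 kg.
Tool frame: the origin (TCP) lies at the very end of the fingers, on their centre line; the grasp point (between the pads) lies 19 mm behind it (manip.pinch_z is the distance from the TCP to the grasp point, in m); z points along the fingers, y is the line along which they close (so a half turn about z gives the same grasp; the last joint's range is limited). The gripper opens to 85 mm and grips with 20 to 120 N. Pads are 22 mm wide; open, the fingers measure 114 mm over their backs; the gripper's body (76 mm by 85 mm) begins 54 mm behind the grasp point. The pads swing forward as they close: fully open they stand 13 mm farther back than shut.
Start: joints at [1.2, 0.417, -0.01, 1.614, 0.005, 1.111, -0.053], TCP at [0.202, -0.591, 0.205] pointing down, gripper open.
Joint ranges: [-2.81, 2.81], [-0.39, 2.02], [-1.27, 1.25], [0.06, 2.57], [-1.19, 4.33], [0.19, 2], [-2.82, 2.82]. Speed limits (rad/s): [1.89, 1.89, 2.39, 2.39, 3.01, 3.01, 3.01].

## Interface

Orientations are given as a rotation vector (axis times angle).
In Python, from plant import manip gives the robot as it stands.
- The arm moves only by the tool carry_out, never from a script. Its argument "commands" is text: rows parted by semicolons, each of 7 numbers parted by spaces: the shift along the tool's x, y, z normalised to -1 to 1, where 1 is 0.25 m, then the turn, a rotation vector about the tool's x, y, z normalised to -1 to 1, where 1 is 180 degrees, then the closure, from 0 (fully open) to 1 (shut). A call has 1 to 12 rows; each row is the pose to reach, as a shift and turn from the pose commanded when the call began, along the tool's axes at that moment, turning the shorter way round; what a row does not reach only later rows make up. A row lasts 1/12 s, in which the tool goes at most 41.7 mm and 7.16 degrees, less where a joint would pass 70% of its speed; a pose out of reach is approached as far as the arm can. A call with a number of a shift or a turn outside -1 to 1 is refused whole. A call with a gripper value outside its range is refused whole. The fingers move at their own pace and stop on an object; "newtons" is the grip in N (left out, the last holds). Time passes only in rows, so rows that repeat a pose let the fingers close. It gives the time, the measured TCP pose, the force, the opening and the grip force at its end, in the units of the state.
- manip.state(): the state, without advancing time (a new reading comes with each control period).
- manip.get_image(name): name is "side" or "top"; returns (picture, depth): 420x560x3 uint8, red, green, blue; 420x560 float32, m along the optical axis (not along the pixel's ray), 0 where there is no reading.
- manip.calibration(name): a dict with "intrinsics" (3x3 intrinsics, pixels), "eye" and "attitude" of the camera in the world. Camera axes: x right, y down, z forward; pixel columns grow to the right and rows downward; lengths in m; the calibration is good to about 2 mm. A picture is of the moment at which its call begins. calibration takes no time and is no camera call.
- manip.sign_off(): hands the job in; it is judged then, once.
The state is a dict: "clock": time; "joint_positions": joint angles; "joint_velocities": joint speeds; "effort": joint torques, N m; "tcp_pos": TCP position; "tool_rot": TCP orientation; "ft_force": force on the tool from outside, world axes, zero at the start; "ft_torque": the same for the moment, N m; "opening": finger opening in m; "gripper_force": force on a finger pad.
Only numpy, scipy, OpenCV 4.12 (cv2) and the standard library are available. Lean on these libraries where they do the work, as an engineer would, in place of code of your own. Each camera call takes 0.05 s, during which the arm holds its last target. There are 200 camera calls.

## Working session

There is one attempt and no reset: what is moved stays moved. The work goes in short steps, Python scripts to look and compute and a tool call to move; the robot and the scene stay as the last step left them, time stands still between calls to the robot, and variables do not carry over. Pictures are saved under pics/ and viewed, at most 10 in all, crops included, and the job is handed in when it is done.

Besides the shell and the picture viewer there is one more tool, called by a JSON object that holds its "api" and its "payload". carry_out: Moves the arm, as the interface text tells. Scaled input: -1 to 1 covers 0.25 m each way for a shift and 180 degrees each way for a turn. Its arguments: {"type":"object","properties":{"commands":{"type":"string"},"newtons":{"type":"number"}},"required":["commands"]}

```bash
mkdir -p pics; ls; cat > h.py <<'E'
import numpy as np,cv2
from plant import manip
def cal(n):
    c=manip.calibration(n); A=np.array(c["attitude"],float)
    if A.shape!=(3,3): A=cv2.Rodrigues(A.reshape(3))[0]
    return np.array(c["intrinsics"]),np.array(c["eye"]),A
def cloud(n,d):
    K,e,A=cal(n); v,u=np.mgrid[:d.shape[0],:d.shape[1]]
    P=np.stack([(u-K[0,2])/K[0,0]*d,(v-K[1,2])/K[1,1]*d,d],-1)@A.T+e
    P[d==0]=np.nan
    return P
def plane(n,u,v,z):
    K,e,A=cal(n); r=A@np.linalg.solve(K,[u,v,1.]); return e+r*(z-e[2])/r[2]
E
python3 - <<'E'
from h import *
for n in("top","side"):
    p,d=manip.get_image(n); cv2.imwrite(f"pics/{n}0.png",p[...,::-1]); np.savez(f"{n}0.npz",p=p,d=d)
    print(n,manip.calibration(n),(d==0).mean())
s=manip.state(); print({k:np.round(v,4) for k,v in s.items()})
E
```

```text
pics
top {'intrinsics': array([[500.43840611,   0.        , 279.62783992],
       [  0.        , 500.43840611, 209.62137416],
       [  0.        ,   0.        ,   1.        ]]), 'eye': array([0.40699929, 0.09572398, 1.12673875]), 'attitude': array([-2.21076437,  2.16357272, -0.08360254])} 0.003937074829931973
side {'intrinsics': array([[456.13781966,   0.        , 273.58529108],
       [  0.        , 456.13781966, 205.71248884],
       [  0.        ,   0.        ,   1.        ]]), 'eye': array([ 0.23815833, -0.54473037,  0.57460172]), 'attitude': array([-2.18314719,  0.42395454, -0.19935216])} 0.0041709183673469385
{'clock': np.float64(0.1), 'joint_positions': array([ 1.2005,  0.4179, -0.0103,  1.6141,  0.0047,  1.1107, -0.053 ]), 'joint_velocities': array([-0.0024, -0.001 ,  0.0006, -0.0012,  0.0003,  0.0016, -0.0012]), 'effort': array([ 2.50000e-03, -8.65810e+01,  6.80200e-01, -4.35635e+01,
        1.92000e-02,  4.90000e-03,  2.00000e-04]), 'tcp_pos': array([ 0.2017, -0.5912,  0.2045]), 'tool_rot': array([-3.0982e+00, -5.1390e-01,  4.0000e-04]), 'ft_force': array([-0.1249, -0.0041,  0.5046]), 'ft_torque': array([-0.0379, -0.0112, -0.0161]), 'gripper_force': np.float64(0.0), 'opening': np.float64(0.0856)}
```

View pics/top0.png

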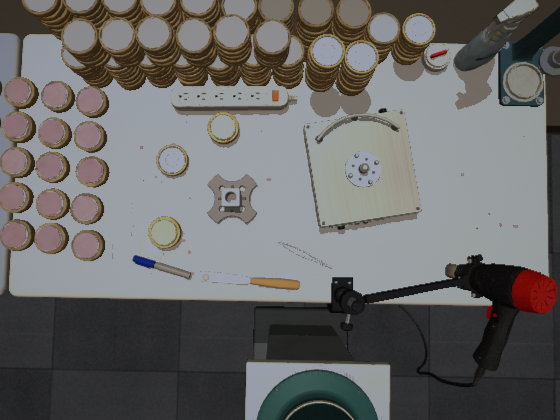

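View pics/side0.png

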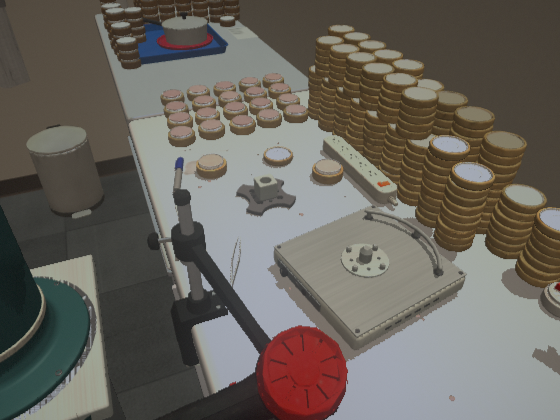

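The top view shows the feeder hub at about (363,168), the wheel at (232,199), and round items at (223,127), (165,233) and (172,160). A heat-gun stand with its boom is at about (345,300)-(530,285). The side view shows the tins at about (210,165) and (327,170), and the flat lid at (278,155). I'll enlarge the views and use the depth data next.

```bash
python3 - <<'E'
from h import *
T=np.load("top0.npz");S=np.load("side0.npz")
c=lambda p,x,y,w,h,k:cv2.resize(p[y:y+h,x:x+w,::-1],None,fx=k,fy=k,interpolation=cv2.INTER_CUBIC)
a=np.hstack([c(T['p'],202,169,60,60,6),c(T['p'],333,138,60,60,6)])
b=np.hstack([c(S['p'],226,165,80,60,4.5),c(S['p'],326,230,80,60,4.5)])
cv2.imwrite("pics/crop.png",np.vstack([a,b]))
for n,D,pts in(("top",T,dict(t1=(223,127),t2=(165,233),lid=(172,160),boss=(224,199),spind=(364,168),hub=(352,160),deck=(330,200),tab=(270,240),plate=(216,184),boom=(430,292),gun=(500,285),stand=(345,295))),("side",S,dict(t2=(210,162),lid=(278,154),t1=(328,167),boss=(262,180),spind=(365,251),boom=(260,300),gun=(300,370)))):
    P=cloud(n,D['d'])
    for k,(u,v) in pts.items(): print(n,k,np.round(np.nanmedian(P[v-1:v+2,u-1:u+2].reshape(-1,3),0),4))
# circle fits by height mask top
P=cloud("top",T['d'])
for k,(u,v),lo,hi,r in(("t1",(223,127),.026,.04,22),("t2",(165,233),.026,.04,22),("lid",(172,160),.012,.03,22),("boss",(230,199),.040,.052,16),("plate",(231,199),.006,.015,34),("hub",(363,168),.0465,.053,26)):
    W=P[v-r:v+r,u-r:u+r]; m=(W[...,2]>lo)&(W[...,2]<hi); q=W[m]
    (cx,cy),(w,h),an=cv2.minAreaRect(q[:,:2].astype(np.float32))
    print(k,m.sum(),np.round([cx,cy,w,h,an,np.median(q[:,2])],4))
E
```

```text
top t1 [0.6683 0.2215 0.0254]
top t2 [0.429  0.3408 0.0274]
top lid [0.5926 0.3346 0.0152]
top boss [0.5049 0.2124 0.046 ]
top spind [ 0.5754 -0.0857  0.0731]
top hub [ 0.5964 -0.0642  0.0465]
top deck [ 0.5079 -0.0176  0.0454]
top tab [ 0.4189  0.1113 -0.0015]
top plate [0.5419 0.2354 0.0079]
top boom [ 0.3104 -0.2493 -0.0017]
top gun [ 0.345  -0.3048  0.2264]
top stand [ 0.316  -0.0357  0.1679]
side t2 [0.4283 0.3383 0.0292]
side lid [0.5951 0.334  0.0148]
side t1 [0.6685 0.2188 0.028 ]
side boss [0.508  0.2114 0.0389]
side spind [ 0.5726 -0.0915  0.0709]
side boom [ 4.001e-01 -6.600e-02  1.000e-04]
side gun [ 0.3303 -0.3614  0.262 ]
t1 523 [0.6777 0.2225 0.0791 0.0958 1.4478 0.0286]
t2 449 [0.4301 0.3457 0.0636 0.0579 1.2373 0.0285]
lid 660 [5.94000e-01 3.35700e-01 6.91000e-02 6.86000e-02 2.86169e+01 1.47000e-02]
boss 250 [0.51   0.1997 0.0396 0.0397 1.5169 0.0449]
plate 1151 [0.511  0.1994 0.108  0.1099 1.1665 0.0093]
hub 807 [ 0.5805 -0.0872  0.1123  0.1123  1.1076  0.0479]
```

View pics/crop.png

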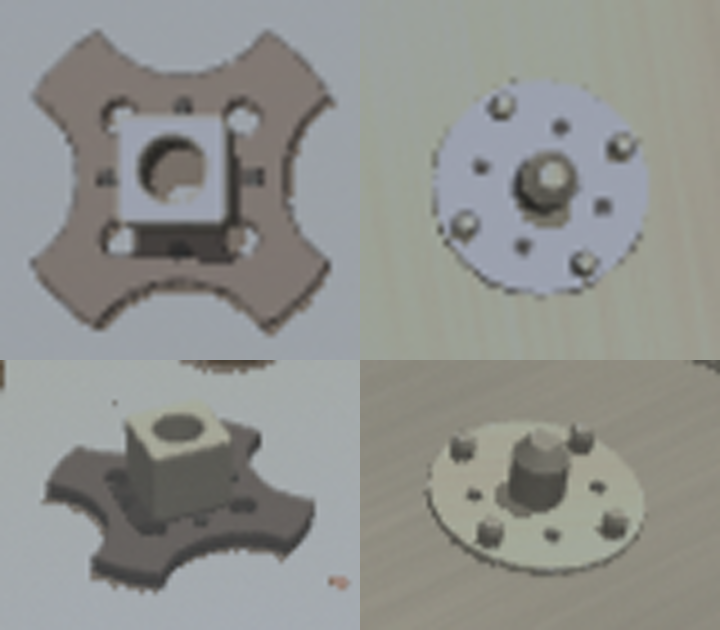

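The crop shows the stud tips in the top view at (501,105), (621,145), (583,264) and (465,224). The boss corners are at about (119,115), (228,115), (224,222) and (120,222). In the side view the studs are at (462,444), (581,436), (613,520) and (489,528). I'll triangulate these.

```bash
cat >> h.py <<'E'
def ray(n,u,v):
    K,e,A=cal(n); r=A@np.linalg.solve(K,[u,v,1.]); return e,r/np.linalg.norm(r)
def tri(a,b):
    (p,r),(q,s)=ray("top",*a),ray("side",*b)
    k=np.linalg.lstsq(np.c_[r,-s],q-p,rcond=None)[0]; x,y=p+k[0]*r,q+k[1]*s
    return (x+y)/2,np.linalg.norm(x-y)
E
cat > m.py <<'E'
from h import *
f=lambda x,y,k,ox,oy,cx,cy:((x-cx+.5)/k-.5+ox,(y-cy+.5)/k-.5+oy)
tw=lambda x,y:f(x,y,6,202,169,0,0); th=lambda x,y:f(x,y,6,333,138,360,0)
sw=lambda x,y:f(x,y,4.5,226,165,0,360); sh=lambda x,y:f(x,y,4.5,326,230,360,360)
st=[(501,103),(621,144),(583,262),(465,222)]
Z=[plane("top",*th(*p),.056) for p in st]; Z=np.array(Z)[:,:2]
print(Z,Z.mean(0)); dd=Z-Z.mean(0); print(np.linalg.norm(dd,axis=1),np.degrees(np.arctan2(dd[:,1],dd[:,0]))%90)
print("spindle top",plane("top",*th(550,172),.073))
for a,b in(((501,103),(581,432)),((621,144),(613,516)),((583,262),(489,525)),((465,222),(462,438))): 
    print("stud",tri(th(*a),sh(*b)))
print("spin",tri(th(550,172),sh(541,434)))
for a,b in(((119,115),(128,427)),((228,115),(182,405)),((226,222),(229,440)),((120,222),(154,463))): print("boss",plane("top",*tw(*a),.046).round(4),[np.round(i,4) for i in tri(tw(*a),sw(*b))])
H=np.array([plane("top",*tw(*p),.010)[:2] for p in((119,112),(242,117),(240,238),(118,238))]); print("holes",H.mean(0))
# wheel plate outer tips
for p in((97,30),(267,30),(333,100),(330,262),(270,332),(97,332),(31,262),(32,98)): print(plane("top",*tw(*p),.010).round(4)[:2])
# deck orientation: depth edge
P=cloud("top",np.load("top0.npz")['d']); m=(P[...,2]>.038)&(P[...,2]<.052)&(P[...,0]>.42)&(P[...,0]<.73)&(P[...,1]>-.23)&(P[...,1]<.06)
m=cv2.morphologyEx(m.astype(np.uint8),cv2.MORPH_OPEN,np.ones((5,5)))>0
print("deck",cv2.minAreaRect(P[m][:,:2].astype(np.float32)))
for u,v,k in((223,127,'t1'),(165,233,'t2')):
    W=P[v-22:v+22,u-22:u+22].reshape(-1,3); q=W[(W[:,2]>.019)&(W[:,2]<.04)]
    c=np.median(q[:,:2],0); q=q[np.hypot(*(q[:,:2]-c).T)<.04]; print(k,cv2.minEnclosingCircle(q[:,:2].astype(np.float32)),cv2.minAreaRect(q[:,:2].astype(np.float32)))
E
python3 m.py
```

```text
[[ 0.60642088 -0.07152131]
 [ 0.59245918 -0.11495141]
 [ 0.54934523 -0.10160957]
 [ 0.56288737 -0.05901918]] [ 0.57777816 -0.08677537]
[0.03245137 0.03177139 0.03207001 0.03149828] [28.03811951 27.5215839  27.55221882 28.21291806]
spindle top [ 0.57893466 -0.08649988  0.073     ]
stud (array([ 0.6063891 , -0.0715922 ,  0.05460004]), np.float64(0.0006378894007613963))
stud (array([ 0.59246578, -0.11504015,  0.05519378]), np.float64(0.0002920049553985023))
stud (array([ 0.54942429, -0.10180678,  0.05468185]), np.float64(0.0002089294202079207))
stud (array([ 0.5625819 , -0.05888178,  0.05596202]), np.float64(0.0006722073268299949))
spin (array([ 0.57809874, -0.08587993,  0.07523422]), np.float64(0.0010270730463277193))
boss [0.5293 0.2186 0.046 ] [array([0.5136, 0.2247, 0.0326]), np.float64(0.0356)]
boss [0.5302 0.1792 0.046 ] [array([0.5173, 0.1804, 0.0696]), np.float64(0.0213)]
boss [0.4914 0.1789 0.046 ] [array([0.5069, 0.1724, 0.0555]), np.float64(0.0344)]
boss [0.4905 0.2171 0.046 ] [array([0.4987, 0.2186, 0.0161]), np.float64(0.0123)]
holes [0.51097303 0.19939517]
[0.5652 0.2319]
[0.5667 0.1683]
[0.5408 0.1429]
[0.4801 0.1425]
[0.4535 0.1642]
[0.4521 0.2285]
[0.4777 0.2538]
[0.5391 0.2554]
deck ((0.5818997025489807, -0.08691827952861786), (0.22843876481056213, 0.22349666059017181), 9.917447090148926)
t1 ((0.67484050989151, 0.22195711731910706), 0.039850592613220215) ((0.671610414981842, 0.22481340169906616), (0.07683676481246948, 0.06937849521636963), 37.110618591308594)
t2 ((0.43117594718933105, 0.34543031454086304), 0.03539233282208443) ((0.4313509166240692, 0.3457755148410797), (0.06613463908433914, 0.06904984265565872), 1.2482036352157593)
```

```bash
cat >> h.py <<'E'
from scipy.spatial.transform import Rotation as R
def go(p,yaw):
    "normalised shift/turn to TCP position p, tool down, tool x at yaw deg"
    s=manip.state(); T=R.from_rotvec(s["tool_rot"]); G=R.from_euler('z',yaw,degrees=True)*R.from_euler('x',180,degrees=True)
    sh=T.inv().apply(np.array(p)-s["tcp_pos"])/.25; tu=(T.inv()*G).as_rotvec()/np.pi
    x=T.apply([1,0,0]); print("yaw now",np.degrees(np.arctan2(x[1],x[0])).round(2),"shift",sh.round(4),"turn",tu.round(4),"rows",np.ceil(max(np.linalg.norm(sh)*.25/.0417,np.linalg.norm(tu)*180/7.16)))
def show():
    s=manip.state()
    for k in("clock","tcp_pos","joint_positions","ft_force","ft_torque","opening","gripper_force"): print(k,np.round(s[k],4))
E
python3 - <<'E'
from h import *
for n in("top","side"):
    P=cloud(n,np.load(n+"0.npz")['d']); q=P.reshape(-1,3)
    for b in((.1,.5,-.5,-.02),(.1,.5,-.02,.1),(.4,.75,-.25,.1),(.4,.75,.1,.4),(.75,1,-.5,.4),(.4,.75,-.6,-.25)):
        m=(q[:,0]>b[0])&(q[:,0]<b[1])&(q[:,1]>b[2])&(q[:,1]<b[3]); print(n,b,np.nanmax(q[m,2]) if m.any() else None, [np.round((q[m&(q[:,2]>.1)][:,:2].min(0),q[m&(q[:,2]>.1)][:,:2].max(0)),2).tolist()] if (m&(q[:,2]>.1)).any() else "")
go((.2017,-.5912,.45),18.8); go((.51,-.2,.45),18.8); go((.511,.1994,.15),1.1)
E
```

```text
top (0.1, 0.5, -0.5, -0.02) 0.281231369720647 [[[0.1, -0.39], [0.4, -0.03]]]
top (0.1, 0.5, -0.02, 0.1) 0.05070700815396312 
top (0.4, 0.75, -0.25, 0.1) 0.11510089364183873 [[[0.75, -0.06], [0.75, -0.06]]]
top (0.4, 0.75, 0.1, 0.4) 0.051734405674132455 
top (0.75, 1, -0.5, 0.4) 0.27748644458971317 [[[0.75, -0.47], [0.9, 0.4]]]
top (0.4, 0.75, -0.6, -0.25) 0.02459549381306192 
side (0.1, 0.5, -0.5, -0.02) 0.2803945990166786 [[[0.1, -0.39], [0.37, -0.03]]]
side (0.1, 0.5, -0.02, 0.1) 0.048186581740285006 
side (0.4, 0.75, -0.25, 0.1) 0.13009565838081616 [[[0.75, -0.08], [0.75, -0.06]]]
side (0.4, 0.75, 0.1, 0.4) 0.049371036474260444 
side (0.75, 1, -0.5, 0.4) 0.40686109948129284 [[[0.75, -0.22], [0.9, 0.4]]]
side (0.4, 0.75, -0.6, -0.25) 0.004135116446130849 
yaw now 18.84 shift [ 1.000e-04 -1.100e-03 -9.819e-01] turn [-0.0003  0.      0.0002] rows 6.0
yaw now 18.84 shift [ 1.6724 -1.084  -0.9809] turn [-0.0003  0.      0.0002] rows 14.0
yaw now 18.84 shift [ 2.1921 -2.5934  0.2207] turn [-0.0003  0.0001  0.0985] rows 21.0
```

{"api": "carry_out", "payload": {"commands": "0 0 -0.9 0 0 0 0;0 0 -0.9 0 0 0 0;0 0 -0.9 0 0 0 0;0 0 -0.9 0 0 0 0;0 0 -0.9 0 0 0 0;0 0 -0.9 0 0 0 0;0.8 -0.4 -0.9 0 0 0 0;0.8 -0.4 -0.9 0 0 0 0;0.8 -0.4 -0.9 0 0 0 0;0.8 -0.4 -0.9 0 0 0 0;0.8 -0.4 -0.9 0 0 0 0;0.8 -0.4 -0.9 0 0 0 0"}}

```text
clock: 1.1
tcp_pos: [0.363, -0.4276, 0.4302]
tool_rot: [-3.097, -0.524, -0.002]
ft_force: [0.3, -0.2, -0.4]
opening: 0.0852
gripper_force: 0.0
```

```bash
python3 -c "
from h import *
show(); go((.511,.1994,.4),1.1)"
```

```text
clock 1.1
tcp_pos [ 0.363  -0.4276  0.4302]
joint_positions [ 0.9245  0.1855 -0.1347  1.4245  0.0233  1.5332 -0.4446]
ft_force [ 0.2756 -0.188  -0.4434]
ft_torque [ 0.0184 -0.0226 -0.0021]
opening 0.0852
gripper_force 0.0
yaw now 19.19 shift [ 1.3834 -2.1737  0.124 ] turn [-0.0003 -0.0004  0.1005] rows 16.0
```

{"api": "carry_out", "payload": {"commands": "0.7 -1 0 0 0 0.05 0;0.7 -1 0 0 0 0.05 0;0.7 -1 0 0 0 0.05 0;0.7 -1 0 0 0 0.05 0;0.7 -1 0 0 0 0.05 0;0.7 -1 0 0 0 0.05 0;0.7 -1 0 0 0 0.05 0;0.7 -1 0 0 0 0.05 0;0.7 -1 0 0 0 0.05 0"}}

```text
clock: 1.85
tcp_pos: [0.4446, -0.1348, 0.4302]
tool_rot: [-3.129, -0.279, -0.001]
ft_force: [-0.2, -0.9, -0.6]
opening: 0.0852
gripper_force: 0.0
```

```bash
python3 -c "
from h import *
show(); go((.511,.1994,.2),1.1)"
```

```text
clock 1.85
tcp_pos [ 0.4446 -0.1348  0.4302]
joint_positions [ 6.0930e-01 -3.0000e-04 -3.7850e-01  1.6277e+00 -4.0000e-04  1.5139e+00
 -1.1621e+00]
ft_force [-0.166  -0.8562 -0.5643]
ft_torque [-0.0205  0.0671  0.009 ]
opening 0.0852
gripper_force 0.0
yaw now 10.19 shift [ 0.4978 -1.2687  0.9213] turn [-0.0001 -0.0001  0.0505] rows 10.0
```

{"api": "carry_out", "payload": {"commands": "0.48 -1 0.5 0 0 0.05 0;0.48 -1 0.5 0 0 0.05 0;0.48 -1 0.5 0 0 0.05 0;0.48 -1 0.5 0 0 0.05 0;0.48 -1 0.5 0 0 0.05 0;0.48 -1 0.5 0 0 0.05 0;0.48 -1 0.5 0 0 0.05 0;0.48 -1 0.5 0 0 0.05 0;0.48 -1 0.5 0 0 0.05 0"}}

```text
clock: 2.6
tcp_pos: [0.5185, 0.1312, 0.3027]
tool_rot: [-3.14, -0.031, 0.006]
ft_force: [-0.8, 0.3, 1.0]
opening: 0.0856
gripper_force: 0.0
```

```bash
python3 -c "
from h import *
show(); go((.5105,.1994,.08),1.1)"
```

```text
clock 2.6
tcp_pos [0.5185 0.1312 0.3027]
joint_positions [ 0.2404  0.2257 -0.6396  1.6924  0.1375  1.2726 -1.9793]
ft_force [-0.7866  0.2536  0.9866]
ft_torque [-0.0308  0.0098  0.0462]
opening 0.0856
gripper_force 0.0
yaw now 1.12 shift [-0.0236 -0.272   0.8913] turn [-0.0004  0.0011  0.0001] rows 6.0
```

{"api": "carry_out", "payload": {"commands": "-0.024 -0.272 0.6 0 0.001 0 0;-0.024 -0.272 0.6 0 0.001 0 0;-0.024 -0.272 0.6 0 0.001 0 0;-0.024 -0.272 0.6 0 0.001 0 0;-0.024 -0.272 0.6 0 0.001 0 0;-0.024 -0.272 0.89 0 0.001 0 0;-0.024 -0.272 0.89 0 0.001 0 0;-0.024 -0.272 0.89 0 0.001 0 0;-0.024 -0.272 0.89 0 0.001 0 0"}}

```text
clock: 3.35
tcp_pos: [0.5121, 0.1948, 0.0828]
tool_rot: [3.141, 0.022, 0.002]
ft_force: [0.1, 0.8, 0.8]
opening: 0.0855
gripper_force: 0.0
```

```bash
python3 -c "
from h import *
show(); go((.5105,.1994,.016),1.1)
p,d=manip.get_image('side'); cv2.imwrite('pics/s1.png',cv2.resize(p[110:250,180:360,::-1],None,fx=4,fy=4,interpolation=cv2.INTER_CUBIC))"
```

```text
clock 3.35
tcp_pos [0.5121 0.1948 0.0828]
joint_positions [ 0.0443  0.498  -0.5838  1.895   0.3587  0.8526 -2.28  ]
ft_force [0.1433 0.8087 0.7957]
ft_torque [ 0.0316 -0.006   0.0219]
opening 0.0855
gripper_force 0.0
yaw now 0.81 shift [-0.0065 -0.0187  0.2671] turn [ 0.0002 -0.0004 -0.0016] rows 2.0
```

View pics/s1.png

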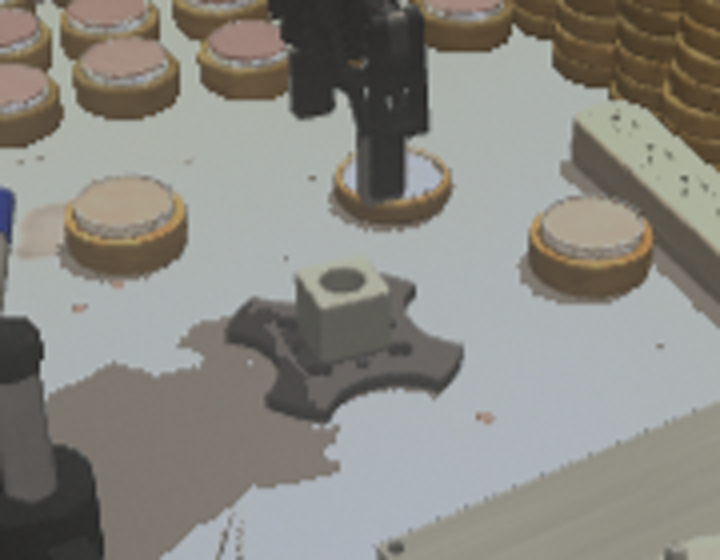

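The view shows both tins with pink balm, the lid between them, and the gripper above the wheel's boss at (345,290). I'll descend with settling rows, then close.

{"api": "carry_out", "payload": {"commands": "-0.006 -0.018 0 0 0 0 0;-0.006 -0.018 0.1 0 0 0 0;-0.006 -0.018 0.2 0 0 0 0;-0.006 -0.018 0.262 0 0 0 0;-0.006 -0.018 0.262 0 0 0 0;-0.006 -0.018 0.262 0 0 0 0"}}

```text
clock: 3.9
tcp_pos: [0.5115, 0.2005, 0.0185]
tool_rot: [-3.141, -0.023, -0.006]
ft_force: [0.2, -0.0, 0.8]
opening: 0.0855
gripper_force: 0.0
```

```bash
python3 -c "
from h import *
show(); go((.5105,.1994,.016),1.1)"
```

```text
clock 3.9
tcp_pos [0.5115 0.2005 0.0185]
joint_positions [-0.0122  0.5951 -0.5292  1.9231  0.4381  0.7346 -2.3529]
ft_force [ 2.387e-01 -4.000e-04  8.105e-01]
ft_torque [ 0.0167 -0.0219 -0.0191]
opening 0.0855
gripper_force 0.0
yaw now 0.84 shift [-0.004   0.0044  0.0099] turn [-0.0001 -0.0013 -0.0015] rows 1.0
```

{"api": "carry_out", "payload": {"commands": "0 0 0 0 0 0 0.3;0 0 0 0 0 0 0.6;0 0 0 0 0 0 1;0 0 0 0 0 0 1;0 0 0 0 0 0 1;0 0 0 0 0 0 1;0 0 0 0 0 0 1;0 0 0 0 0 0 1", "newtons": 60}}

```text
clock: 4.57
tcp_pos: [0.5128, 0.2034, 0.0197]
tool_rot: [-3.137, -0.026, -0.013]
ft_force: [-2.5, 9.3, 30.0]
opening: 0.0005
gripper_force: 15.1
```

```bash
python3 -c "
from h import *
show(); go((.5778,-.0867,.15),-17.2)"
```

```text
clock 4.5667
tcp_pos [0.5128 0.2034 0.0197]
joint_positions [-0.0132  0.5942 -0.5315  1.9215  0.4381  0.7318 -2.3535]
ft_force [-2.5009  9.2707 29.9951]
ft_torque [2.3081 0.5262 0.0386]
opening 0.0005
gripper_force 15.1008
yaw now 0.94 shift [ 0.2453  1.1622 -0.5242] turn [-0.0018 -0.0024  0.1008] rows 8.0
```

```bash
python3 -c "
from h import *
p,d=manip.get_image('side');q,_=manip.get_image('top')
c=lambda a:cv2.resize(a[...,::-1],(400,400),interpolation=cv2.INTER_CUBIC)
cv2.imwrite('pics/s2.png',np.hstack([c(p[120:220,210:310]),c(q[150:250,180:280])]))
for n in('side','top'):
  K,e,A=cal(n); x=A.T@(np.array([.5128,.2034,.0197])-e); print(n,(K@x/x[2])[:2])"
```

```text
side [265.61877324 188.68313549]
top [229.36820969 196.67106984]
```

View pics/s2.png

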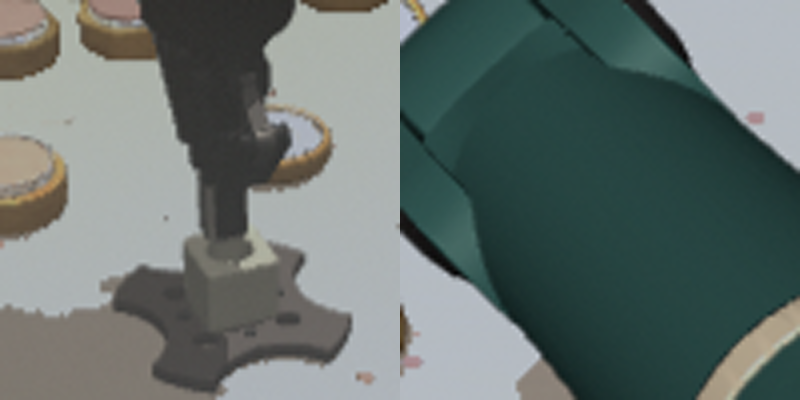

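The side crop shows the shut fingers standing on top of the boss at (225,240), not round it. I'll check where the fingertips really are relative to the reported TCP.

```bash
python3 -c "
from h import *
K,e,A=cal('side')
def pr(p): x=A.T@(np.array(p)-e); return (K@x/x[2])[:2].round(1)
for z in(.083,.096,.11,.12): print(z,pr((.5121,.1948-.05,z)),pr((.5121,.1948+.05,z)))
for z in(.02,.035,.046,.05): print(z,pr((.5128,.2034,z)))
p,d=manip.get_image('side'); P=cloud('side',d)
for v in range(170,190,2): print(v,P[v,262:272:3].round(3).tolist())
"
```

```text
0.083 [275.4 178. ] [257.7 153.8]
0.096 [275.4 172.4] [257.5 148.4]
0.11 [275.3 166.2] [257.3 142.5]
0.12 [275.3 161.7] [257.2 138.2]
0.02 [265.6 188.6]
0.035 [265.5 182.7]
0.046 [265.4 178.4]
0.05 [265.3 176.8]
170 [[0.502, 0.194, 0.075], [0.507, 0.19, 0.076], [0.514, 0.189, 0.075], [0.523, 0.196, 0.068]]
172 [[0.504, 0.197, 0.068], [0.507, 0.189, 0.072], [0.515, 0.193, 0.067], [0.523, 0.196, 0.064]]
174 [[0.503, 0.198, 0.063], [0.507, 0.19, 0.066], [0.513, 0.189, 0.066], [0.523, 0.196, 0.059]]
176 [[0.503, 0.195, 0.059], [0.508, 0.191, 0.061], [0.514, 0.191, 0.059], [0.523, 0.198, 0.053]]
178 [[0.503, 0.196, 0.054], [0.507, 0.189, 0.057], [0.514, 0.191, 0.054], [0.523, 0.196, 0.049]]
180 [[0.503, 0.198, 0.047], [0.509, 0.196, 0.047], [0.517, 0.199, 0.044], [0.522, 0.194, 0.046]]
182 [[0.502, 0.196, 0.044], [0.512, 0.203, 0.038], [0.517, 0.201, 0.037], [0.522, 0.196, 0.039]]
184 [[0.499, 0.186, 0.046], [0.512, 0.203, 0.032], [0.517, 0.2, 0.033], [0.522, 0.195, 0.034]]
186 [[0.497, 0.181, 0.045], [0.501, 0.174, 0.048], [0.508, 0.176, 0.046], [0.514, 0.173, 0.045]]
188 [[0.493, 0.171, 0.048], [0.5, 0.171, 0.046], [0.506, 0.17, 0.045], [0.512, 0.17, 0.043]]
```

Both readings, with the fingers open and shut, put the real fingertips about 26 mm behind the reported TCP, while x and y agree. I'll lift, open, correct the yaw and centring, then descend 26 mm lower than planned while watching the force.

{"api": "carry_out", "payload": {"commands": "0 0 -0.06 0 0 0 1;0 0 -0.16 0 0 0 1;0 0 -0.2 0 0 0 0;0 0 -0.2 0 0 0 0;0 0 -0.2 0 0 0 0;0 0 -0.2 0 0 0 0;0 0 -0.2 0 0 0 0;0 0 -0.2 0 0 0 0;0 0 -0.2 0 0 0 0"}}

```text
clock: 5.47
tcp_pos: [0.5104, 0.2, 0.0666]
tool_rot: [3.141, 0.023, 0.004]
ft_force: [0.6, -0.5, 0.4]
opening: 0.0831
gripper_force: 0.0
```

```bash
python3 -c "
from h import *
print(manip.pinch_z)
show(); go((.5108,.1994,.015),1.1); go((.5108,.1994,-.010),1.1)"
```

```text
0.0187
clock 5.4667
tcp_pos [0.5104 0.2    0.0666]
joint_positions [ 0.0255  0.522  -0.574   1.9042  0.38    0.8223 -2.3064]
ft_force [ 0.5668 -0.4731  0.3648]
ft_torque [ 0.0252 -0.0107  0.0444]
opening 0.0831
gripper_force 0.0
yaw now 0.84 shift [0.001  0.0024 0.2062] turn [ 0.     -0.0007 -0.0014] rows 2.0
yaw now 0.84 shift [0.0008 0.0024 0.3062] turn [ 0.     -0.0007 -0.0014] rows 2.0
```

{"api": "carry_out", "payload": {"commands": "0 0 0.1 0 0 0 0;0 0 0.2 0 0 0 0;0 0 0.25 0 0 0 0;0 0 0.28 0 0 0 0;0 0 0.3 0 0 0 0;0 0 0.3 0 0 0 0;0 0 0.3 0 0 0 0"}}

```text
clock: 6.05
tcp_pos: [0.5113, 0.2003, -0.0073]
tool_rot: [-3.141, -0.023, -0.006]
ft_force: [0.3, -0.6, 0.4]
opening: 0.0854
gripper_force: 0.0
```

```bash
python3 -c "
from h import *
p,d=manip.get_image('side');show()
cv2.imwrite('pics/s3.png',cv2.resize(p[110:230,190:330,::-1],None,fx=4,fy=4,interpolation=cv2.INTER_CUBIC))"
```

```text
clock 6.1
tcp_pos [ 0.5114  0.2003 -0.0071]
joint_positions [-0.0315  0.6355 -0.5047  1.93    0.4701  0.6899 -2.3783]
ft_force [-0.3777 -0.6502  0.3989]
ft_torque [ 0.022  -0.0257  0.0101]
opening 0.085
gripper_force 0.0
```

View pics/s3.png

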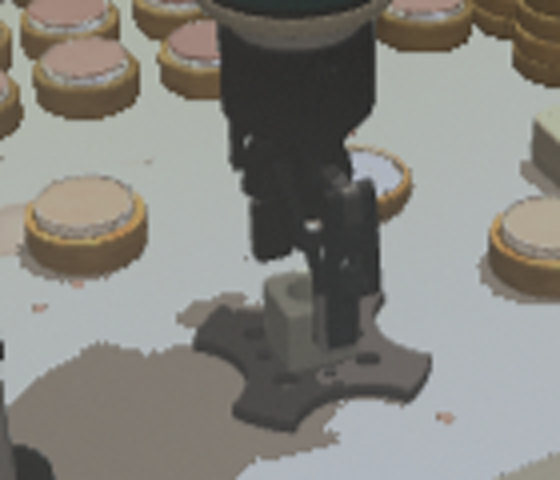

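The near finger now stands beside the boss, with its tip at about (340,345), well below the boss top. Closing now.

{"api": "carry_out", "payload": {"commands": "0 0 0 0 0 0 0.3;0 0 0 0 0 0 0.5;0 0 0 0 0 0 0.8;0 0 0 0 0 0 0.8;0 0 0 0 0 0 0.8;0 0 0 0 0 0 0.8;0 0 0 0 0 0 0.8", "newtons": 50}}

```text
clock: 6.68
tcp_pos: [0.5113, 0.1996, -0.0074]
tool_rot: [3.141, 0.022, 0.006]
ft_force: [-1.5, -4.4, 9.9]
opening: 0.0393
gripper_force: 50.6
```

```bash
python3 -c "
from h import *
show()"
```

```text
clock 6.6833
tcp_pos [ 0.5113  0.1996 -0.0074]
joint_positions [-0.0314  0.6357 -0.5039  1.9304  0.4707  0.69   -2.3787]
ft_force [-1.5253 -4.399   9.9262]
ft_torque [-0.945   0.3423  0.0263]
opening 0.0393
gripper_force 50.5721
```

{"api": "carry_out", "payload": {"commands": "0 0 -0.05 0 0 0 0.8;0 0 -0.2 0 0 0 0.8;0 0 -0.35 0 0 0 0.8;0 0 -0.45 0 0 0 0.8;0 0 -0.48 0 0 0 0.8;0 0 -0.48 0 0 0 0.8"}}

```text
clock: 7.18
tcp_pos: [0.5114, 0.2005, 0.1143]
tool_rot: [-3.141, -0.023, -0.01]
ft_force: [-0.0, 0.5, -3.9]
opening: 0.0393
gripper_force: 52.4
```

```bash
python3 -c "
from h import *
show();go((.5783,-.0867,.112),-17.2)"
```

```text
clock 7.1833
tcp_pos [0.5114 0.2005 0.1143]
joint_positions [ 0.0592  0.4548 -0.6125  1.875   0.3294  0.9066 -2.2661]
ft_force [-0.0221  0.4588 -3.9057]
ft_torque [ 0.0338 -0.0227 -0.0252]
opening 0.0393
gripper_force 52.3998
yaw now 0.84 shift [0.2506 1.1525 0.0098] turn [-0.0006 -0.002   0.1002] rows 8.0
```

{"api": "carry_out", "payload": {"commands": "0.22 1 0 0 0 0.1 0.8;0.22 1 0 0 0 0.1 0.8;0.22 1 0 0 0 0.1 0.8;0.22 1 0 0 0 0.1 0.8;0.22 1 0 0 0 0.1 0.8;0.22 1 0 0 0 0.1 0.8;0.22 1 0 0 0 0.1 0.8;0.22 1 0 0 0 0.1 0.8;0.22 1 0 0 0 0.1 0.8"}}

```text
clock: 7.93
tcp_pos: [0.5683, -0.0492, 0.1107]
tool_rot: [-3.105, 0.47, -0.001]
ft_force: [-0.4, 0.6, -3.5]
opening: 0.0396
gripper_force: 52.7
```

```bash
python3 -c "
from h import *
show();go((.5783,-.0867,.1),-17.2)"
```

```text
clock 7.9333
tcp_pos [ 0.5683 -0.0492  0.1107]
joint_positions [ 0.4068  0.4708 -0.4757  1.824   0.2655  0.9093 -2.0602]
ft_force [-0.4461  0.6119 -3.4648]
ft_torque [ 0.1082  0.0282 -0.0097]
opening 0.0396
gripper_force 52.6847
yaw now -17.21 shift [0.0826 0.1316 0.0427] turn [-0.0003 -0.0002 -0.0001] rows 1.0
```

{"api": "carry_out", "payload": {"commands": "0.083 0.132 0.04 0 0 0 0.8;0.083 0.132 0.04 0 0 0 0.8;0.083 0.132 0.04 0 0 0 0.8;0.083 0.132 0.04 0 0 0 0.8;0.083 0.132 0.04 0 0 0 0.8"}}

```text
clock: 8.35
tcp_pos: [0.5791, -0.0849, 0.102]
tool_rot: [-3.106, 0.465, -0.004]
ft_force: [0.6, 0.3, -3.1]
opening: 0.039
gripper_force: 52.5
```

```bash
python3 -c "
from h import *
p,d=manip.get_image('side');show();go((.5783,-.0867,.060),-17.2)
np.savez('side4.npz',p=p,d=d)
cv2.imwrite('pics/s4.png',cv2.resize(p[170:310,270:450,::-1],None,fx=4,fy=4,interpolation=cv2.INTER_CUBIC))"
```

```text
clock 8.4
tcp_pos [ 0.5792 -0.0851  0.1022]
joint_positions [ 0.4495  0.5033 -0.4601  1.7939  0.2748  0.9051 -2.0001]
ft_force [-0.5799 -0.542  -3.3517]
ft_torque [ 0.0174  0.0238 -0.0273]
opening 0.0389
gripper_force 52.4767
yaw now -17.04 shift [-0.002   0.0074  0.1687] turn [-0.0005 -0.0008  0.0009] rows 2.0
```

View pics/s4.png

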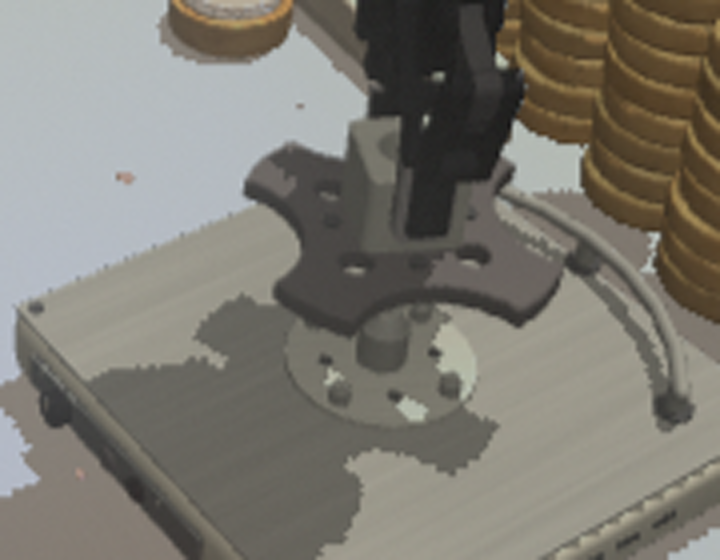

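The wheel hangs level over the spindle: the spindle is at (383,345) and the studs at (340,393), (450,383) and (422,310). I'll descend gently onto the spindle tip.

{"api": "carry_out", "payload": {"commands": "-0.002 0.007 0 0 0 0.001 0.8;-0.002 0.007 0.05 0 0 0.001 0.8;-0.002 0.007 0.1 0 0 0.001 0.8;-0.002 0.007 0.13 0 0 0.001 0.8;-0.002 0.007 0.15 0 0 0.001 0.8;-0.002 0.007 0.165 0 0 0.001 0.8;-0.002 0.007 0.165 0 0 0.001 0.8"}}

```text
clock: 8.98
tcp_pos: [0.578, -0.0881, 0.06]
tool_rot: [-3.105, 0.473, -0.003]
ft_force: [0.4, 1.0, -3.9]
opening: 0.0389
gripper_force: 52.7
```

```bash
python3 -c "
from h import *
show();go((.5783,-.0867,.0505),-17.2)"
```

```text
clock 8.9833
tcp_pos [ 0.578  -0.0881  0.06  ]
joint_positions [ 0.435   0.5595 -0.4363  1.8187  0.3083  0.8289 -2.0262]
ft_force [ 0.4107  1.0073 -3.9372]
ft_torque [ 0.0532  0.0024 -0.0094]
opening 0.0389
gripper_force 52.6544
yaw now -17.34 shift [-0.0007 -0.0058  0.0379] turn [-0.0003 -0.0005 -0.0008] rows 1.0
```

{"api": "carry_out", "payload": {"commands": "0 -0.005 0.01 0 0 0 0.8;0 -0.005 0.02 0 0 0 0.8;0 -0.005 0.03 0 0 0 0.8;0 -0.005 0.038 0 0 0 0.8;0 -0.005 0.038 0 0 0 0.8;0 -0.005 0.038 0 0 0 0.8"}}

```text
clock: 9.48
tcp_pos: [0.5789, -0.0871, 0.0515]
tool_rot: [-3.105, 0.473, -0.005]
ft_force: [1.3, -0.3, -4.1]
opening: 0.0389
gripper_force: 52.6
```

```bash
python3 -c "
from h import *
show();go((.5783,-.0867,.0465),-17.2)"
```

```text
clock 9.4833
tcp_pos [ 0.5789 -0.0871  0.0515]
joint_positions [ 0.4286  0.5718 -0.4311  1.822   0.3162  0.8128 -2.0344]
ft_force [ 1.3249 -0.2758 -4.1176]
ft_torque [0.006  0.0225 0.0186]
opening 0.0389
gripper_force 52.5567
yaw now -17.34 shift [-0.0026 -0.0008  0.0199] turn [-0.0003 -0.0009 -0.0008] rows 1.0
```

Now small steps onto the studs.

{"api": "carry_out", "payload": {"commands": "0 0 0.005 0 0 0 0.8;0 0 0.01 0 0 0 0.8;0 0 0.015 0 0 0 0.8;0 0 0.018 0 0 0 0.8;0 0 0.018 0 0 0 0.8"}}

```text
clock: 9.9
tcp_pos: [0.5788, -0.0871, 0.0468]
tool_rot: [-3.105, 0.473, -0.004]
ft_force: [0.8, 0.3, -3.2]
opening: 0.0389
gripper_force: 52.6
```

{"api": "carry_out", "payload": {"commands": "0 0 0.004 0 0 0 0.8;0 0 0.008 0 0 0 0.8;0 0 0.012 0 0 0 0.8;0 0 0.016 0 0 0 0.8;0 0 0.02 0 0 0 0.8;0 0 0.02 0 0 0 0.8"}}

```text
clock: 10.4
tcp_pos: [0.5788, -0.0871, 0.0418]
tool_rot: [-3.105, 0.474, -0.004]
ft_force: [-0.7, -0.4, -2.8]
opening: 0.039
gripper_force: 52.6
```

{"api": "carry_out", "payload": {"commands": "0 0 0.002 0 0 0 0.8;0 0 0.004 0 0 0 0.8;0 0 0.006 0 0 0 0.8;0 0 0.006 0 0 0 0.8"}}

```text
clock: 10.73
tcp_pos: [0.5789, -0.0871, 0.0407]
tool_rot: [-3.105, 0.474, -0.005]
ft_force: [-0.8, 0.2, -0.8]
opening: 0.0394
gripper_force: 52.8
```

The wheel's weight is now off the arm exactly at the expected home height, so it is seated. Release and lift.

{"api": "carry_out", "payload": {"commands": "0 0 0 0 0 0 0.4;0 0 0 0 0 0 0.2;0 0 0 0 0 0 0;0 0 0 0 0 0 0;0 0 0 0 0 0 0;0 0 -0.1 0 0 0 0;0 0 -0.25 0 0 0 0;0 0 -0.4 0 0 0 0;0 0 -0.5 0 0 0 0;0 0 -0.5 0 0 0 0"}}

```text
clock: 11.57
tcp_pos: [0.581, -0.0872, 0.171]
tool_rot: [-3.105, 0.473, -0.016]
ft_force: [0.5, 0.7, -0.0]
opening: 0.0853
gripper_force: 0.0
```

```bash
python3 -c "
from h import *
show();go((.4305,.3455,.16),-17.2)
p,d=manip.get_image('side');np.savez('side5.npz',p=p,d=d)
P=cloud('side',d)
cv2.imwrite('pics/s5.png',cv2.resize(p[170:310,270:450,::-1],None,fx=4,fy=4,interpolation=cv2.INTER_CUBIC))
q=P[200:280,320:420].reshape(-1,3); r=np.hypot(q[:,0]-.578,q[:,1]+.087)
m=(r<.07)&(q[:,2]>.05)&(q[:,2]<.075); print(np.histogram(q[m,2],bins=np.arange(.05,.076,.002)))
"
```

```text
clock 11.5667
tcp_pos [ 0.581  -0.0872  0.171 ]
joint_positions [ 0.4767  0.42   -0.4873  1.7402  0.2264  1.0264 -1.964 ]
ft_force [ 0.4735  0.7485 -0.0028]
ft_torque [ 0.0066 -0.0394 -0.0263]
opening 0.0853
gripper_force 0.0
yaw now -17.34 shift [-1.0907 -1.4726  0.0355] turn [-0.0006 -0.0033 -0.0008] rows 11.0
(array([ 65,  81, 108, 540, 858,  89,  29,  27,  27,  25,  28,  27]), array([0.05 , 0.052, 0.054, 0.056, 0.058, 0.06 , 0.062, 0.064, 0.066,
       0.068, 0.07 , 0.072, 0.074]))
```

View pics/s5.png

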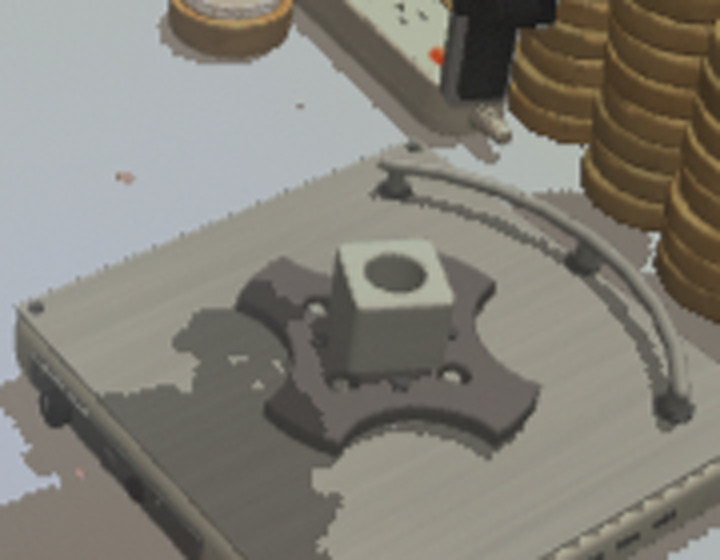

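The wheel lies flat. The plate top is at 0.058 m, equal to hub 0.048 plus 0.010, so it is fully home. I'll use the near tin (t2) with tool yaw +20 to keep joint 7 in range.

{"api": "carry_out", "payload": {"commands": "-0.6 -0.8 0 0 0 -0.1 0;-0.6 -0.8 0 0 0 -0.1 0;-0.6 -0.8 0 0 0 -0.1 0;-0.6 -0.8 0 0 0 -0.1 0;-0.6 -0.8 0 0 0 -0.1 0;-0.6 -0.8 0 0 0 -0.1 0;-0.6 -0.8 0 0 0 -0.1 0;-0.6 -0.8 0 0 0 -0.1 0"}}

```text
clock: 12.28
tcp_pos: [0.4938, 0.1506, 0.1648]
tool_rot: [-3.141, -0.025, -0.004]
ft_force: [0.2, -0.8, -0.1]
opening: 0.0853
gripper_force: 0.0
```

```bash
python3 -c "
from h import *
show();go((.4311,.3457,.1),20)"
```

```text
clock 12.2833
tcp_pos [0.4938 0.1506 0.1648]
joint_positions [ 0.1969  0.3329 -0.6588  1.9077  0.2442  0.9788 -2.1275]
ft_force [ 0.1804 -0.782  -0.1336]
ft_torque [-0.0726 -0.0201 -0.0075]
opening 0.0853
gripper_force 0.0
yaw now 0.91 shift [-0.2389 -0.784   0.2589] turn [ 0.     -0.0007 -0.1061] rows 6.0
```

{"api": "carry_out", "payload": {"commands": "-0.24 -0.784 0 0 0 -0.106 0;-0.24 -0.784 0 0 0 -0.106 0;-0.24 -0.784 0 0 0 -0.106 0;-0.24 -0.784 0 0 0 -0.106 0;-0.24 -0.784 0.1 0 0 -0.106 0;-0.24 -0.784 0.2 0 0 -0.106 0;-0.24 -0.784 0.26 0 0 -0.106 0;-0.24 -0.784 0.26 0 0 -0.106 0;-0.24 -0.784 0.26 0 0 -0.106 0"}}

```text
clock: 13.03
tcp_pos: [0.4331, 0.3428, 0.0995]
tool_rot: [3.094, 0.537, 0.002]
ft_force: [0.5, -0.0, 0.4]
opening: 0.0853
gripper_force: 0.0
```

```bash
python3 -c "
from h import *
show();go((.4311,.3457,.03),20);go((.4311,.3457,-.028),20)"
```

```text
clock 13.0333
tcp_pos [0.4331 0.3428 0.0995]
joint_positions [-0.1633  0.5146 -0.7169  1.8705  0.4231  0.9131 -2.3083]
ft_force [ 0.4529 -0.0288  0.4349]
ft_torque [-0.0274 -0.0618 -0.0747]
opening 0.0853
gripper_force 0.0
yaw now 19.68 shift [-0.0038 -0.0139  0.2778] turn [ 0.0004 -0.0003 -0.0018] rows 2.0
yaw now 19.68 shift [-0.004  -0.0142  0.5098] turn [ 0.0004 -0.0003 -0.0018] rows 4.0
```

{"api": "carry_out", "payload": {"commands": "-0.004 -0.014 0.1 0 0 0 0;-0.004 -0.014 0.2 0 0 0 0;-0.004 -0.014 0.3 0 0 0 0;-0.004 -0.014 0.33 0 0 0 0;-0.004 -0.014 0.33 0 0 0 0;-0.004 -0.014 0.33 0 0 0 0"}}

```text
clock: 13.53
tcp_pos: [0.4318, 0.3469, 0.019]
tool_rot: [-3.095, -0.537, -0.006]
ft_force: [0.4, 0.2, 0.5]
opening: 0.0854
gripper_force: 0.0
```

```bash
python3 -c "
from h import *
p,d=manip.get_image('side');show();go((.4311,.3457,-.028),20)
cv2.imwrite('pics/s6.png',cv2.resize(p[100:220,150:290,::-1],None,fx=4,fy=4,interpolation=cv2.INTER_CUBIC))"
```

```text
clock 13.5833
tcp_pos [0.432  0.3472 0.0193]
joint_positions [-0.2356  0.6303 -0.6386  1.9085  0.5313  0.7724 -2.3995]
ft_force [-0.3552 -0.3726  0.2668]
ft_torque [0.0703 0.0137 0.0568]
opening 0.0855
gripper_force 0.0
yaw now 19.71 shift [-0.0063  0.0043  0.1893] turn [ 0.0002 -0.0015 -0.0016] rows 2.0
```

View pics/s6.png

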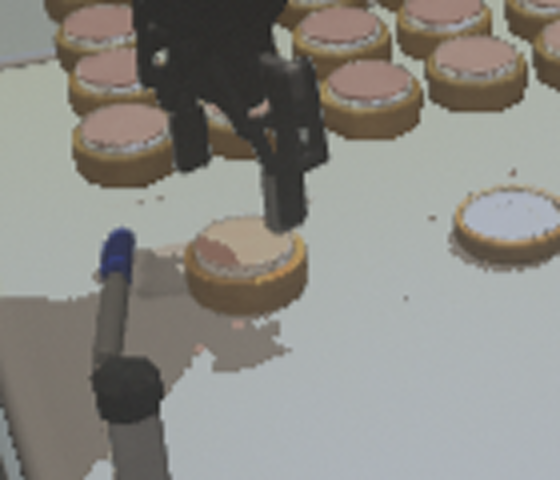

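The fingers straddle the tin, with the near tip at (287,225), the far tip at (190,165) and the tin at (245,250). The marker at (120,255) is clear.

{"api": "carry_out", "payload": {"commands": "-0.006 0.004 0.04 0 0 0 0;-0.006 0.004 0.08 0 0 0 0;-0.006 0.004 0.12 0 0 0 0;-0.006 0.004 0.16 0 0 0 0;-0.006 0.004 0.185 0 0 0 0;-0.006 0.004 0.185 0 0 0 0;-0.006 0.004 0.185 0 0 0 0"}}

```text
clock: 14.17
tcp_pos: [0.4298, 0.3454, -0.0291]
tool_rot: [3.094, 0.539, 0.003]
ft_force: [-0.0, 0.1, -0.3]
opening: 0.0848
gripper_force: 0.0
```

```bash
python3 -c "
from h import *
show();go((.4311,.3457,-.028),20)"
```

```text
clock 14.1667
tcp_pos [ 0.4298  0.3454 -0.0291]
joint_positions [-0.2774  0.7021 -0.5831  1.9235  0.5943  0.6919 -2.4491]
ft_force [-0.021   0.0728 -0.288 ]
ft_torque [0.0014 0.0097 0.0054]
opening 0.0848
gripper_force 0.0
yaw now 19.76 shift [ 0.0055  0.0007 -0.0042] turn [ 0.0003 -0.0007 -0.0013] rows 1.0
```

{"api": "carry_out", "payload": {"commands": "0.005 0 0 0 0 0 0;0.005 0 0 0 0 0 0.1;0.005 0 0 0 0 0 0.2;0.005 0 0 0 0 0 0.4;0.005 0 0 0 0 0 0.4;0.005 0 0 0 0 0 0.4;0.005 0 0 0 0 0 0.4;0.005 0 0 0 0 0 0.4", "newtons": 20}}

```text
clock: 14.83
tcp_pos: [0.4316, 0.346, -0.0279]
tool_rot: [3.095, 0.538, 0.006]
ft_force: [-1.4, -2.9, 9.0]
opening: 0.0678
gripper_force: 19.9
```

```bash
python3 -c "
from h import *
show()"
```

```text
clock 14.8333
tcp_pos [ 0.4316  0.346  -0.0279]
joint_positions [-0.2764  0.7016 -0.5838  1.9203  0.594   0.694  -2.4476]
ft_force [-1.4389 -2.8857  8.9857]
ft_torque [-0.3676  0.2472 -0.0193]
opening 0.0678
gripper_force 19.8998
```

{"api": "carry_out", "payload": {"commands": "0 0 -0.05 0 0 0 0.4;0 0 -0.15 0 0 0 0.4;0 0 -0.3 0 0 0 0.4;0 0 -0.44 0 0 0 0.4;0 0 -0.48 0 0 0 0.4;0 0 -0.48 0 0 0 0.4;0 0 -0.48 0 0 0 0.4"}}

```text
clock: 15.42
tcp_pos: [0.4312, 0.3455, 0.0919]
tool_rot: [3.095, 0.538, 0.007]
ft_force: [-0.1, 0.1, -1.9]
opening: 0.0675
gripper_force: 23.0
```

```bash
python3 -c "
from h import *
show();go((.5057,-.0641,.1),-17.3)"
```

```text
clock 15.4167
tcp_pos [0.4312 0.3455 0.0919]
joint_positions [-0.1725  0.5247 -0.7138  1.8772  0.437   0.8972 -2.3249]
ft_force [-0.0687  0.0995 -1.8745]
ft_torque [-0.0119  0.0821 -0.0003]
opening 0.0675
gripper_force 23.0402
yaw now 19.71 shift [-0.2722  1.643  -0.0317] turn [-1.000e-04 -1.400e-03  2.056e-01] rows 10.0
```

{"api": "carry_out", "payload": {"commands": "-0.03 0.1 0 0 0 0.02 0.4;-0.07 0.25 0 0 0 0.04 0.4;-0.1 0.4 0 0 0 0.06 0.4;-0.12 0.55 0 0 0 0.08 0.4;-0.13 0.7 0 0 0 0.1 0.4;-0.135 0.8 0 0 0 0.1 0.4;-0.135 0.82 0 0 0 0.1 0.4;-0.135 0.82 0 0 0 0.1 0.4"}}

```text
clock: 16.08
tcp_pos: [0.4682, 0.1394, 0.0904]
tool_rot: [3.141, 0.043, 0.002]
ft_force: [-0.2, -0.1, -0.3]
opening: 0.0678
gripper_force: 23.1
```

```bash
python3 -c "
from h import *
show();go((.5057,-.0641,.09),-17.3)"
```

```text
clock 16.0833
tcp_pos [0.4682 0.1394 0.0904]
joint_positions [ 0.1852  0.3983 -0.6389  2.0313  0.3265  0.8106 -2.1874]
ft_force [-0.2494 -0.0709 -0.2817]
ft_torque [-0.0204 -0.0013  0.01  ]
opening 0.0678
gripper_force 23.061
yaw now 1.57 shift [0.1275 0.818  0.0024] turn [ 0.0002 -0.0005  0.1049] rows 5.0
```

{"api": "carry_out", "payload": {"commands": "0.02 0.1 0 0 0 0.02 0.4;0.04 0.25 0 0 0 0.04 0.4;0.06 0.4 0 0 0 0.06 0.4;0.085 0.55 0 0 0 0.08 0.4;0.11 0.7 0 0 0 0.1 0.4;0.127 0.8 0 0 0 0.105 0.4;0.127 0.818 0 0 0 0.105 0.4;0.127 0.818 0 0 0 0.105 0.4;0.127 0.818 0 0 0 0.105 0.4"}}

```text
clock: 16.83
tcp_pos: [0.5061, -0.0601, 0.091]
tool_rot: [-3.106, 0.465, -0.003]
ft_force: [1.4, 0.9, -0.3]
opening: 0.0678
gripper_force: 23.1
```

```bash
python3 -c "
from h import *
p,d=manip.get_image('side');show();go((.5057,-.0641,.045),-17.3)
np.savez('side7.npz',p=p,d=d)
cv2.imwrite('pics/s7.png',cv2.resize(p[170:310,270:450,::-1],None,fx=4,fy=4,interpolation=cv2.INTER_CUBIC))"
```

```text
clock 16.8833
tcp_pos [ 0.5061 -0.0598  0.0912]
joint_positions [ 0.4788  0.4046 -0.5053  1.9855  0.2641  0.8128 -2.0423]
ft_force [-0.1307  0.7789 -0.026 ]
ft_torque [ 0.0464 -0.0351 -0.0401]
opening 0.0677
gripper_force 23.0678
yaw now -16.99 shift [0.0032 0.0171 0.1847] turn [-0.0005 -0.0006  0.0017] rows 2.0
```

View pics/s7.png

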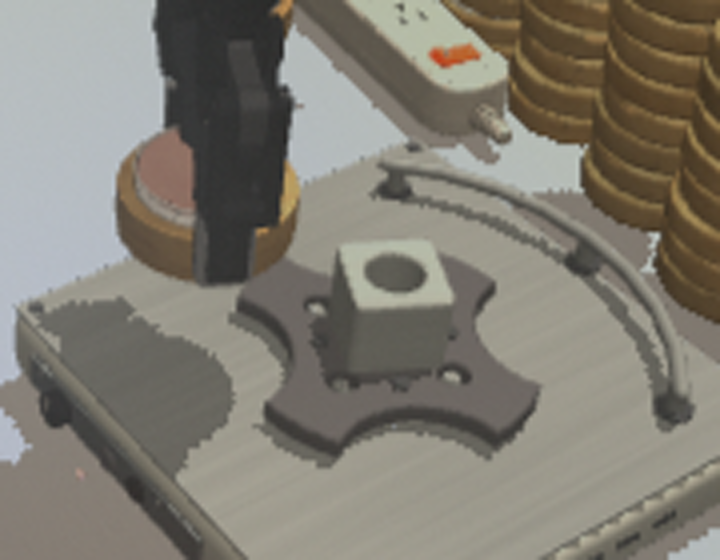

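The tin is held upright beside pocket c: the tin is at (205,205), the wheel at (390,340), and the near fingertip at (220,280) is level with the tin's bottom. I'll correct the position and lower.

{"api": "carry_out", "payload": {"commands": "0.003 0.016 0 0 0 0.002 0.4;0.003 0.016 0.05 0 0 0.002 0.4;0.003 0.016 0.1 0 0 0.002 0.4;0.003 0.016 0.15 0 0 0.002 0.4;0.003 0.016 0.17 0 0 0.002 0.4;0.003 0.016 0.17 0 0 0.002 0.4;0.003 0.016 0.17 0 0 0.002 0.4"}}

```text
clock: 17.47
tcp_pos: [0.5059, -0.0657, 0.0488]
tool_rot: [-3.104, 0.478, -0.004]
ft_force: [-0.1, -1.1, -0.8]
opening: 0.0681
gripper_force: 23.1
```

```bash
python3 -c "
from h import *
show();go((.5058,-.0644,.034),-17.3)
for f in('side5','side7'):
  q=cloud('side',np.load(f+'.npz')['d']).reshape(-1,3); m=(abs(q[:,0]-.578)<.04)&(abs(q[:,1]+.087)<.04)&(q[:,2]>.089)&(q[:,2]<.1)
  print(cv2.minAreaRect(q[m,:2].astype(np.float32)))"
```

```text
clock 17.4667
tcp_pos [ 0.5059 -0.0657  0.0488]
joint_positions [ 0.4572  0.4724 -0.4702  2.0082  0.314   0.7284 -2.0811]
ft_force [-0.1493 -1.1305 -0.7817]
ft_torque [-0.0164 -0.0212 -0.0315]
opening 0.0681
gripper_force 23.0629
yaw now -17.49 shift [-0.0019 -0.0048  0.0592] turn [-0.0004 -0.0007 -0.0011] rows 1.0
((0.5788356065750122, -0.08767706900835037), (0.04178923740983009, 0.04128183424472809), 72.78089904785156)
((0.5784915685653687, -0.08789405226707458), (0.04078792780637741, 0.040690984576940536), 72.22744750976562)
```

{"api": "carry_out", "payload": {"commands": "-0.001 -0.004 0.015 0 0 0 0.4;-0.001 -0.004 0.03 0 0 0 0.4;-0.001 -0.004 0.045 0 0 0 0.4;-0.001 -0.004 0.06 0 0 0 0.4;-0.001 -0.004 0.06 0 0 0 0.4"}}

```text
clock: 17.88
tcp_pos: [0.5057, -0.065, 0.0333]
tool_rot: [-3.104, 0.478, -0.003]
ft_force: [0.4, -0.3, -1.0]
opening: 0.0674
gripper_force: 23.1
```

```bash
python3 -c "
from h import *
show();go((.506,-.0647,.024),-17.3)"
```

```text
clock 17.8833
tcp_pos [ 0.5057 -0.065   0.0333]
joint_positions [ 0.4438  0.4978 -0.4567  2.0153  0.3333  0.6979 -2.0992]
ft_force [ 0.4157 -0.2744 -0.9576]
ft_torque [-0.0276  0.002  -0.0207]
opening 0.0674
gripper_force 23.0626
yaw now -17.52 shift [ 0.0006 -0.0016  0.0374] turn [-0.0003 -0.0007 -0.0012] rows 1.0
```

{"api": "carry_out", "payload": {"commands": "0 0 0.01 0 0 0 0.4;0 0 0.02 0 0 0 0.4;0 0 0.03 0 0 0 0.4;0 0 0.038 0 0 0 0.4;0 0 0.038 0 0 0 0.4"}}

```text
clock: 18.3
tcp_pos: [0.5059, -0.065, 0.0241]
tool_rot: [-3.104, 0.478, -0.004]
ft_force: [-0.7, -0.6, -0.4]
opening: 0.0678
gripper_force: 23.1
```

{"api": "carry_out", "payload": {"commands": "0 0 0.006 0 0 0 0.4;0 0 0.012 0 0 0 0.4;0 0 0.018 0 0 0 0.4;0 0 0.022 0 0 0 0.4;0 0 0.022 0 0 0 0.4"}}

```text
clock: 18.72
tcp_pos: [0.506, -0.065, 0.0188]
tool_rot: [-3.104, 0.478, -0.004]
ft_force: [-0.6, 0.4, -0.9]
opening: 0.068
gripper_force: 23.1
```

{"api": "carry_out", "payload": {"commands": "0 0 0.003 0 0 0 0.4;0 0 0.006 0 0 0 0.4;0 0 0.006 0 0 0 0.4"}}

```text
clock: 18.97
tcp_pos: [0.5061, -0.0651, 0.0174]
tool_rot: [-3.104, 0.478, -0.005]
ft_force: [-0.2, -0.8, -1.1]
opening: 0.0681
gripper_force: 23.1
```

{"api": "carry_out", "payload": {"commands": "0 0 0.003 0 0 0 0.4;0 0 0.006 0 0 0 0.4;0 0 0.006 0 0 0 0.4"}}

```text
clock: 19.22
tcp_pos: [0.5064, -0.0651, 0.0168]
tool_rot: [-3.105, 0.479, -0.005]
ft_force: [-7.1, 0.4, 20.2]
opening: 0.0679
gripper_force: 24.4
```

The tin is down on the deck at the expected height. I'll ease off and release.

{"api": "carry_out", "payload": {"commands": "0 0 -0.004 0 0 0 0.4;0 0 -0.004 0 0 0 0.1;0 0 -0.004 0 0 0 0;0 0 -0.004 0 0 0 0;0 0 -0.004 0 0 0 0;0 0 -0.004 0 0 0 0;0 0 -0.1 0 0 0 0;0 0 -0.25 0 0 0 0;0 0 -0.4 0 0 0 0;0 0 -0.55 0 0 0 0;0 0 -0.7 0 0 0 0;0 0 -0.7 0 0 0 0"}}

```text
clock: 20.22
tcp_pos: [0.5085, -0.065, 0.1976]
tool_rot: [3.105, -0.478, 0.018]
ft_force: [1.2, -0.5, 0.7]
opening: 0.0854
gripper_force: 0.0
```

```bash
cat > v.py <<'E'
from h import *
from scipy.optimize import least_squares
show()
for n in ('side','top'):
    p,d=manip.get_image(n); P=cloud(n,d); q=P.reshape(-1,3); q=q[np.isfinite(q[:,0])]
    m=(abs(q[:,0]-.578)<.03)&(abs(q[:,1]+.087)<.03)&(q[:,2]>.089)&(q[:,2]<.1)
    if m.sum()>20: print(n,'boss',cv2.minAreaRect(q[m,:2].astype(np.float32)),np.median(q[m,2]))
    r=np.hypot(q[:,0]-.506,q[:,1]+.0647)
    t=q[(r<.040)&(q[:,2]>.064)&(q[:,2]<.085)]
    if len(t)>20:
        print(n,'tin',len(t),cv2.minEnclosingCircle(t[:,:2].astype(np.float32)),np.percentile(t[:,2],[5,50,95]))
        c=t[np.hypot(t[:,0]-.506,t[:,1]+.0647)<.022]; A=np.c_[c[:,:2]-c[:,:2].mean(0),np.ones(len(c))]; print('tilt',np.linalg.lstsq(A,c[:,2],rcond=None)[0])
    for k,x,y,z in(('pl',.578,-.087,.058),): 
        rr=np.hypot(q[:,0]-x,q[:,1]-y); w=q[(rr<.06)&(rr>.035)&(q[:,2]>.053)&(q[:,2]<.064)]; 
        if len(w)>20: A=np.c_[w[:,:2]-w[:,:2].mean(0),np.ones(len(w))]; print('plate',np.linalg.lstsq(A,w[:,2],rcond=None)[0])
    cv2.imwrite(f'pics/end_{n}.png',p[...,::-1])
E
python3 v.py
```

```text
clock 20.2167
tcp_pos [ 0.5085 -0.065   0.1976]
joint_positions [ 0.5437  0.2584 -0.5533  1.8925  0.1601  1.022  -1.9535]
ft_force [ 1.1628 -0.5415  0.6707]
ft_torque [-0.0007 -0.0579  0.0049]
opening 0.0854
gripper_force 0.0
side boss ((0.5784071683883667, -0.0878564864397049), (0.041716113686561584, 0.040460288524627686), 71.46232604980469) 0.09392801005399048
side tin 1084 ((0.5055901408195496, -0.06593794375658035), 0.03548657149076462) [0.06646569 0.07361969 0.0758581 ]
tilt [0.00679287 0.00227277 0.07420587]
plate [-0.00061386  0.00725971  0.0580117 ]
top tin 597 ((0.5036346912384033, -0.06294269859790802), 0.0345844104886055) [0.06561614 0.0722945  0.07615415]
tilt [0.00476557 0.01981101 0.07288934]
plate [-0.00685071 -0.05236996  0.05709717]
```

Measured, the tin stands 76.0 mm from the wheel axis at the pocket's angle and is level, with its top at deck plus about 30 mm. The boss top is at 0.094 m, so the wheel is home. The gripper is clear.

```bash
python3 -c "
from plant import manip
print(manip.sign_off())"
```

```text
the job is handed in; nothing more can be done
None
```

The star wheel is fully home on all four studs and one balm tin stands upright in its front pocket (pocket_c). I handed the job in at about 20 s; on the first grasp the fingers closed on top of the boss (about 30 N at the wrist; the fingertips sat 26 mm behind the reported TCP), after which I regrasped lower.

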